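# Un-nest the grey tote and stack it on the packed one

## Task

Lift the grey tote by its handle out of the empty blue tote, turn it half round so that its orange end comes over the plain end of the packed blue tote, and stack it there, all four feet fully down in the pockets of the yellow saddles. The saddles are adjustable and may be a little off, so rest the feet lightly on them and slide until they drop in: never lean hard, never touch the cartons inside, and let go only once it is home. Leave the empty blue tote standing where it is and everything else undisturbed.

Things in the scene. Friction and masses are not known exactly. Their poses are not given: they have to be found in the camera images.
- caddy: (All sizes here and below in mm.) Grey tote to move: open box 200 (x) x 104 (y) x 80 high, about 450 g, black handle above, orange panel on its -x end. Origin: centre of its underside, z up. Four black feet, 12 long in x, 12 high from the underside up, stick out of the long sides (y 52 to 70 either side) at x = -80 and +30. At the start nested in the empty tote.
- caddy_bar (a point): Middle of the grey tote's handle, where to grip, 130 above its underside: a stiff square bar along x, 14 wide, 14 tall, free between end posts at x = -92 and +92; orange patch at its -x end. The box rim is 43 below the bar's underside. Axes as the grey tote.
- caddy_orange_end (a point): Middle of the orange end panel of the grey tote, at its x = -100, 60 above its underside.
- loaded_tote: Blue tote full of cartons, fixed to the bench: 240 (x) x 126 (y) x 90 high, walls and floor 5, orange band on its -x end. Origin: centre of its underside. Slots 16 wide in the long sides at x = -80 and +30: orange over orange, the grey tote's feet sink through them (nesting, would crush the cartons). Half turned, the feet meet the yellow saddles instead.
- saddles_nominal (a point): Nominal middle of the four yellow saddles on the loaded tote's rim, at their top height, 104 above its underside, over its origin; axes as the tote. Saddles lie at x = +80 and -30, y 58 to 74 either side, each 54 long with a pocket in its middle, 15 long in x, 10 deep, open across y: a foot seats there, underside 94 above the tote's underside.
- pocket_nominal (a point): Where the floor middle of the +x, +y pocket would be with the saddles at nominal (x = 80, y = 66, z = 94 in the loaded tote's axes). The saddles are one adjustable set, 12 to -x to 12 to +x of nominal, not measured, too stiff to shift: slide the feet on their tops along x with a few newtons till they drop. On rubber they sink 1 per 4 N, 5 at most. Play: 1.5 each way along x, 6 along y.
- goods: White and brown cartons packed in the loaded tote, fixed in it, tops at most 76 above the tote's underside. Origin at that of the loaded tote.
- empty_tote: Blue tote standing loose on the bench, 600 g, shape, slots and orange band as the loaded tote, rigid saddles at nominal. At the start the grey tote sits on its inner floor, 5 above its underside, orange over orange, feet in the slots (2 play along x). Straight up by 105 frees it. Origin: centre of its underside.
- tape_roll: Bystander: orange roll of packing tape, a ring 84 across, 48 high, lying flat; origin at the centre of its underside.
- small_carton: Bystander: small white carton 70 x 45 x 50 high; origin at the centre of its underside.
- marker: Bystander: black marker pen lying down, 120 long, 16 thick; origin at its middle underneath.
- scanner: Bystander: yellow and black barcode scanner standing on a 100 x 70 foot, 160 high; origin under the foot.
- punnets: Bystander: pile of nested black plastic punnets, 150 x 200 x 90 high; origin under its centre.
- spray: Bystander: green cleaner bottle with a red cap, 60 across, 170 high; origin under its centre.
There are look-alikes about, which are no part of the job. Leave any green look-alike of the caddy alone.

How it is judged:
On the way, in this order (a step that is already met when the one before it is completed fails the run):
1. the grey tote has been lifted clear out of the empty tote (z of caddy in the frame of empty_tote above 0.112 m), for 0.1 s.
2. the grey tote, turned half round, sits with all four feet in the pockets while the fingers still hold it (z of caddy in the frame of loaded_tote between 0.087 and 0.097 m and x of caddy in the frame of loaded_tote between -0.016 and 0.016 m and y of caddy in the frame of loaded_tote between -0.009 and 0.009 m and x of caddy_orange_end in the frame of loaded_tote above 0.08 m and angle between the x axis of caddy and the x axis of loaded_tote, either way round below 0.06 rad and angle between caddy's own z axis and vertical below 0.025 rad and contact force between the fingers and caddy above 1 N), for 0.2 s.
At the end, for the whole second after the job is handed in: Grey tote released and still on the loaded tote, orange end over the plain end, feet down in the pockets: underside 87-97 mm above the loaded tote's, level within 0.025 rad, in line within 0.06 rad, origin within 16 mm along and 9 mm across. Empty tote upright, still, within 40 mm (z of caddy in the frame of loaded_tote between 0.087 and 0.097 m and x of caddy in the frame of loaded_tote between -0.016 and 0.016 m and y of caddy in the frame of loaded_tote between -0.009 and 0.009 m and x of caddy_orange_end in the frame of loaded_tote above 0.08 m and angle between the x axis of caddy and the x axis of loaded_tote, either way round below 0.06 rad and angle between caddy's own z axis and vertical below 0.025 rad and linear speed of each of caddy, empty_tote below 0.01 m/s and contact force between the fingers and caddy below 0.1 N and angle between empty_tote's own z axis and vertical below 0.03 rad); the robot touches nothing.
It fails at once if the grey tote presses on the loaded tote or its saddles with more than 25 N (contact force between caddy and loaded_tote above 25 N).
It fails at once if the grey tote or the robot touches the packed cartons (contact force between any of caddy, the fingers, the arm and goods above 0.5 N).
It fails at once if the empty tote is shifted by more than 40 mm or lifted off (distance of empty_tote from where it was at the start of the episode above 0.04 m).
It fails at once if a bystander (tape roll, small carton, marker, scanner, punnets, bottle) is moved by more than 30 mm (distance of any of tape_roll, small_carton, marker, scanner, punnets, spray from where it was at the start of the episode above 0.03 m).
It also fails if it takes over 56 s, if anything falls off the work surface, if the arm or the gripper's body presses on something with over 40 N, if the wrist force passes 120 N, or if a joint passes its speed limit or range.

## Robot

A 6-joint arm with a two-finger parallel gripper is mounted at the origin on the work surface. World frame = base frame: x ahead of the robot, y to its left, z up, the work surface at z = 0. Lengths are in m, angles in rad, forces in N, time in s.
With the tool pointing down it reaches from about 0.4 to 0.825 m from the base axis. Payload 7 kg.
Tool frame: the origin (TCP) lies between the finger pads; the fingertips stand 8 mm ahead of it and the grasp point (between the pads) lies 11 mm behind it (arm.finger_overhang is the distance from the TCP to the fingertips, in m); z points along the fingers, y is the line along which they close (so a half turn about z gives the same grasp; the last joint's range is limited). The gripper opens to 88 mm and grips with 3 to 60 N. Pads are 19 mm wide; open, the fingers measure 130 mm over their backs; the gripper's body (78 mm by 193 mm) begins 47 mm behind the grasp point.
Start: joints at [1.431, 0.359, 0.012, 0, -1.224, -0.288], TCP at [0.28, 0.614, 0.235] pointing down, gripper open.
Joint ranges: [-3.07, 3.07], [-1.43, 2.12], [-1.02, 1.25], [-3.03, 1.67], [-3.05, -0], [-3.03, 3.03]. Speed limits (rad/s): [2.39, 2.39, 3.01, 3.14, 3.14, 3.14].

## Interface

Orientations are given as [roll, pitch, yaw] about the fixed x, y, z axes, in that order (R = Rz(yaw) Ry(pitch) Rx(roll)).
In Python, from station import arm gives the robot as it stands.
- The arm moves only by the tool move_arm, never from a script. Its argument "rows" is text: rows parted by semicolons, each of 7 numbers parted by spaces: the turn, a rotation vector about the tool's x, y, z in degrees, then the shift along the tool's x, y, z in m, then the finger opening in m, from 0 to 0.0876. A call has 1 to 8 rows; each row shifts and turns the commanded pose from where the row before left it, along the tool's axes as they then stand; what a row does not reach is not made up. A row lasts 1/8 s, in which the tool goes at most 62.5 mm and 10.7 degrees, less where a joint would pass 70% of its speed; a pose out of reach is approached as far as the arm can. A call is refused whole if a number of a shift passes 0.0625 or a number of a turn 10.7, either way. A call with a gripper value outside its range is refused whole. The fingers move at their own pace and stop on an object; "squeeze" is the grip in N (left out, the last holds). Time passes only in rows, so rows that do not move let the fingers close. It gives the time, the measured TCP pose, the force, the opening and the grip force at its end, in the units of the state.
- arm.get_state(): the state, without advancing time (a new reading comes with each control period).
- arm.grab_frame(name): name is "side" or "top" or "wrist"; returns (picture, depth): 480x640x3 uint8, blue, green, red; 480x640 float32, m along the optical axis (not along the pixel's ray), 0 where there is no reading.
- arm.camera_model(name): a dict with "mtx" (3x3 intrinsics, pixels), "k1" (the pictures are not rectified: a ray, as slopes to the right and down, at radius r is drawn at 1 + k1 r^2 times it, then the intrinsics apply), "camera_from_world" (4x4, takes a point from world to camera coordinates); the wrist camera has in their place "mount" (4x4, takes a point from camera to tool coordinates, whose origin is the TCP and whose axes are the flange's). Camera axes: x right, y down, z forward; pixel columns grow to the right and rows downward; lengths in m; the calibration is good to about 2 mm. A picture is of the moment at which its call begins: read the wrist's pose just before it. camera_model takes no time and is no camera call.
- arm.job_done(): hands the job in; it is judged then, once.
The state is a dict: "t": time; "q": joint angles; "qd": joint speeds; "joint_efforts": joint torques, N m; "eef_pos": TCP position; "ee_rot": TCP orientation; "force": force on the tool from outside, world axes, zero at the start; "moment": the same for the moment, N m; "width": finger opening in m; "gripper_force": force on a finger pad.
Only numpy, scipy, OpenCV 4.12 (cv2) and the standard library are available. Lean on these libraries where they do the work, as an engineer would, in place of code of your own. Each camera call takes 0.05 s, during which the arm holds its last target. There are 200 camera calls.

## Working session

There is one attempt and no reset: what is moved stays moved. The work goes in short steps, Python scripts to look and compute and a tool call to move; the robot and the scene stay as the last step left them, time stands still between calls to the robot, and variables do not carry over. Pictures are saved under pics/ and viewed, at most 10 in all, crops included, and the job is handed in when it is done.

Besides the shell and the picture viewer there is one more tool, called after "Request:" as name(argument=value, ...) on one line, values as JSON. move_arm: Moves the arm, as the interface text tells. Its arguments: {"type":"object","properties":{"rows":{"type":"string"},"squeeze":{"type":"number"}},"required":["rows"]}

```bash
mkdir -p pics; ls; cat > h.py <<'E'
import numpy as np,cv2
from station import arm
def world(name,pix,depth,cm=None,T=None):
    cm=cm or arm.camera_model(name); K=np.array(cm["mtx"]);k1=cm["k1"]
    pix=np.atleast_2d(pix).astype(float)
    d=(pix-K[:2,2])/[K[0,0],K[1,1]]
    u=d.copy()
    for _ in range(20): u=d/(1+k1*(u**2).sum(1,keepdims=True))
    P=np.c_[u*depth[:,None],depth]
    M=np.linalg.inv(np.array(cm["camera_from_world"])) if T is None else T@np.array(cm["mount"])
    return P@M[:3,:3].T+M[:3,3]
def cloud(name,D,T=None):
    v,u=np.mgrid[0:480,0:640]
    return world(name,np.c_[u.ravel(),v.ravel()],D.ravel().astype(float),T=T).reshape(480,640,3)
E
python3 - <<'E'
from h import *
for n in ["top","side"]:
    im,D=arm.grab_frame(n); cv2.imwrite(f"pics/{n}0.png",im); np.savez(f"{n}0.npz",im=im,D=D)
s=arm.get_state(); print(s)
print(arm.camera_model("top"))
E
```

```text
pics
{'t': 0.1, 'q': array([ 1.43110572e+00,  3.59313375e-01,  1.11793457e-02, -2.94927457e-04,
       -1.22408131e+00, -2.88092352e-01]), 'qd': array([-0.00098547, -0.00052744,  0.00126994,  0.00218463, -0.00163673,
       -0.00065475]), 'joint_efforts': array([-1.45410228e-03, -5.84161592e+01,  2.93751240e+01,  7.01555595e+00,
        1.01350559e-02, -4.59018577e-05]), 'eef_pos': array([0.27988645, 0.61379463, 0.2337326 ]), 'ee_rot': array([ 3.14015334e+00, -1.37370576e-04, -4.27883275e-01]), 'force': array([ 0.06034745, -0.00590059,  0.50996118]), 'moment': array([-0.00815062,  0.02647997, -0.05499424]), 'gripper_force': 0.0, 'width': 0.08775166889214514}
{'mtx': array([[473.8448658 ,   0.        , 310.99222683],
       [  0.        , 473.8448658 , 232.6787146 ],
       [  0.        ,   0.        ,   1.        ]]), 'k1': -0.10920651280871378, 'camera_from_world': array([[-0.1309301 , -0.99138633,  0.00323487,  0.02916964],
       [-0.97033851,  0.12748012, -0.2054069 ,  0.51554152],
       [ 0.20322521, -0.03003287, -0.97867131,  1.08676982],
       [ 0.        ,  0.        ,  0.        ,  1.        ]])}
```

View pics/top0.png

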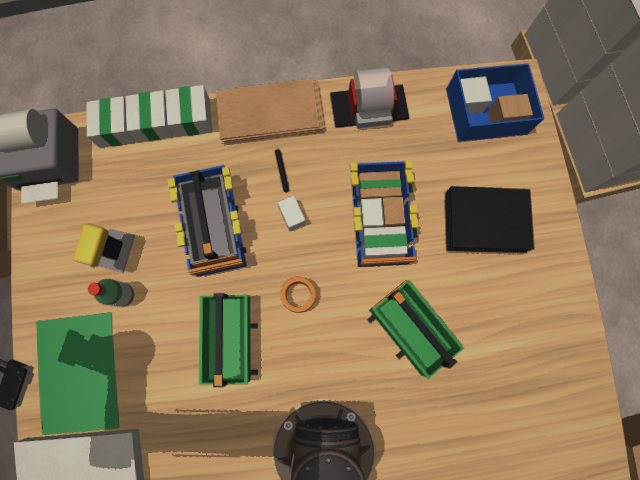

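View pics/side0.png

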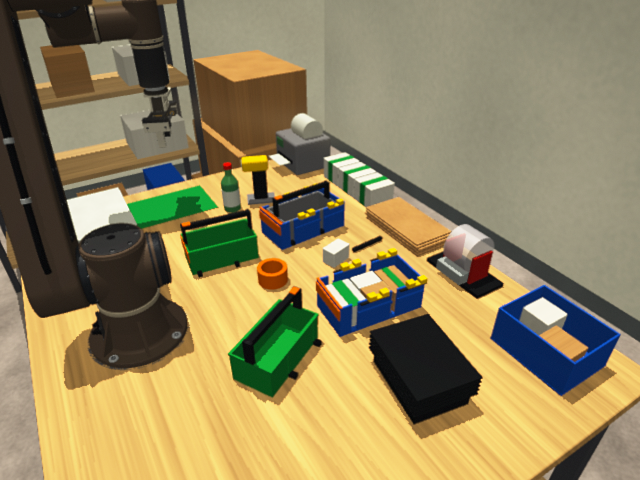

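The only grey tote is in the top view at (207,218), with its handle running from (196,178) to the orange patch at (208,250). The look-alikes are two green caddies at (226,338) and (416,328). The loaded tote is at (385,213) with its orange band at (387,262), and there is another blue bin at (495,100). The empty tote is the blue one around the grey caddy.

```bash
cat > m.py <<'E'
from h import *
z=np.load("top0.npz"); im,D=z["im"],z["D"]; C=cloud("top",D); H=cv2.cvtColor(im,cv2.COLOR_BGR2HSV)
def reg(a,b,c,d):
    m=np.zeros((480,640),bool); m[b:d,a:c]=1; return m&(D>0)
def rect(P,n):
    (c,s,a)=cv2.minAreaRect((P[:,:2]*1000).astype(np.float32)); print(n,len(P),"c",np.round(c,1),"size",np.round(s,1),"ang",round(a,2),"zmed",np.round(np.median(P[:,2])*1000,1))
Z=C[...,2]
yel=(H[...,0]>20)&(H[...,0]<35)&(H[...,1]>150)&(H[...,2]>110)
blue=(H[...,0]>105)&(H[...,0]<125)&(H[...,1]>150)
for n,r in dict(empty=reg(160,155,255,282),loaded=reg(335,150,430,275)).items():
    rect(C[r&blue&(Z>.08)&(Z<.098)],n+" rim")
    m=(r&yel&(Z>.08)&(Z<.115)).astype(np.uint8)
    k,L,S,ce=cv2.connectedComponentsWithStats(m)
    for i in range(1,k):
        if S[i,4]>8: 
            P=C[L==i]; print(n,"yel",ce[i].round(),S[i,4],(P.mean(0)*1000).round(1),"max z",(P[:,2].max()*1000).round(1),"xr",(P[:,0].min()*1000).round(1),(P[:,0].max()*1000).round(1))
r=reg(160,155,255,282); b=C[r&(Z>.128)&(Z<.155)]; rect(b,"bar")
cv2.imwrite("pics/crop.png",cv2.resize(np.hstack([im[150:285,150:265],im[150:285,330:445]]),None,fx=3.4,fy=3.4,interpolation=cv2.INTER_CUBIC))
E
python3 m.py
```

```text
empty rim 253 c [578.8 201.8] size [236.7 125.8] ang 4.58 zmed 88.6
empty yel [227. 178.] 146 [661.6 143.3 101.3] max z 108.4 xr 635.4 690.3
empty yel [173. 190.] 142 [651.3 274.9 101.3] max z 108.5 xr 624.5 678.8
empty yel [235. 222.] 152 [552.3 134.  101.2] max z 108.6 xr 525.7 580.4
empty yel [180. 234.] 150 [541.5 265.4 101.3] max z 108.0 xr 515.1 567.5
loaded rim 300 c [ 543.3 -214.4] size [127.2 230.3] ang 85.71 zmed 88.7
loaded yel [409. 171.] 152 [ 622.8 -287.5  101.2] max z 108.4 xr 596.4 649.0
loaded yel [354. 174.] 139 [ 633.4 -155.9  102.3] max z 110.0 xr 607.4 660.2
loaded yel [413. 216.] 158 [ 513.1 -279.1  101.5] max z 108.8 xr 486.9 540.0
loaded yel [357. 219.] 147 [ 522.8 -147.1  101.2] max z 108.3 xr 497.4 549.6
bar 659 c [575.7 203.9] size [199.2  22.2] ang 5.04 zmed 141.5
```

View pics/crop.png

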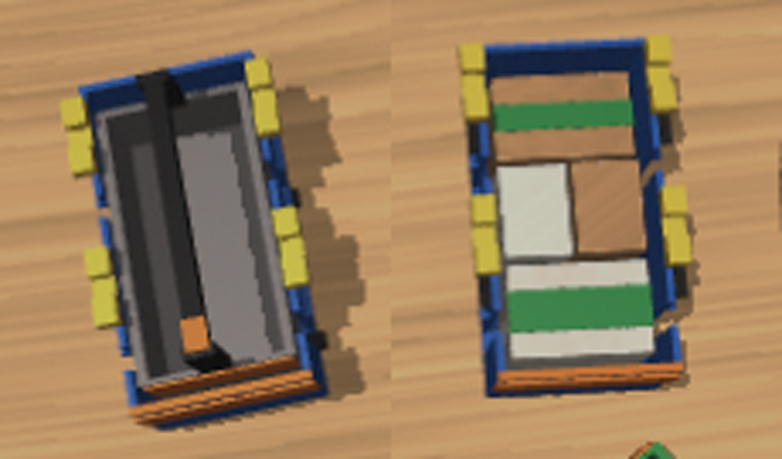

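The crop shows the chosen grey tote on the left, with its orange panel and bar patch towards the robot. On the right is the loaded tote, with its orange band also towards the robot. The bar height of 141.5 mm, the rim of 89 mm and the saddle spacing of 110 mm all match the sizes given.

- Bar: (576.5, 203), at 4.9°.
- Saddle set origin: about (548.1, -215.5), yaw -4.4°, so the set sits a few mm to +x of nominal.

Moving now.

Request:
move_arm(rows="0 0 -9.8 0 0 -0.01 0.0876; 0 0 -9.8 0 0 -0.01 0.0876; 0 0 -9.8 0 0 -0.01 0.0876; 0 0 0 0.026 0.0435 0 0.0876; 0 0 0 0.026 0.0435 0 0.0876; 0 0 0 0.026 0.0435 0 0.0876; 0 0 0 0.026 0.0435 0 0.0876; 0 0 0 0.026 0.0435 0 0.0876")

```text
t: 1.1
eef_pos: [0.4287, 0.407, 0.2643]
ee_rot: [3.141, 0.0, 0.086]
force: [0.3, 0.2, 0.6]
width: 0.0874
gripper_force: 0.0
```

Request:
move_arm(rows="0 0 0 0.026 0.0435 0 0.0876; 0 0 0 0.026 0.0435 0 0.0876; 0 0 0 0.026 0.0435 0 0.0876; 0 0 0 0.026 0.0435 0 0.0876; 0 0 0 0.026 0.0435 0 0.0876; 0 0 0 0 0 0 0.0876")

```text
t: 1.85
eef_pos: [0.5774, 0.2, 0.2638]
ee_rot: [3.141, 0.001, 0.081]
force: [-0.6, 0.7, 0.0]
width: 0.0876
gripper_force: 0.0
```

```bash
cat >> h.py <<'E'
from scipy.spatial.transform import Rotation as Ro
def wristcloud():
    s=arm.get_state(); T=np.eye(4); T[:3,:3]=Ro.from_euler("xyz",s["ee_rot"]).as_matrix(); T[:3,3]=s["eef_pos"]
    im,D=arm.grab_frame("wrist"); return s,im,D,cloud("wrist",D,T)
E
python3 - <<'E'
from h import *
s,im,D,C=wristcloud(); Z=C[...,2]; print(s["eef_pos"],s["ee_rot"])
cv2.imwrite("pics/w1.png",im)
m=(D>0)&(Z>.13)&(Z<.15)&(abs(C[...,1]-.2)<.06)&(abs(C[...,0]-.577)<.08)
P=C[m]; print(len(P)); 
if len(P):
    print(cv2.minAreaRect((P[:,:2]*1000).astype(np.float32)),np.median(P[:,2]))
E
```

```text
[0.57736622 0.20001131 0.26379986] [3.14068544e+00 1.13167131e-03 8.13745675e-02]
4614
((577.0433349609375, 203.97036743164062), (161.2886962890625, 15.70446491241455), 4.85146951675415) 0.1415792057051542
```

View pics/w1.png

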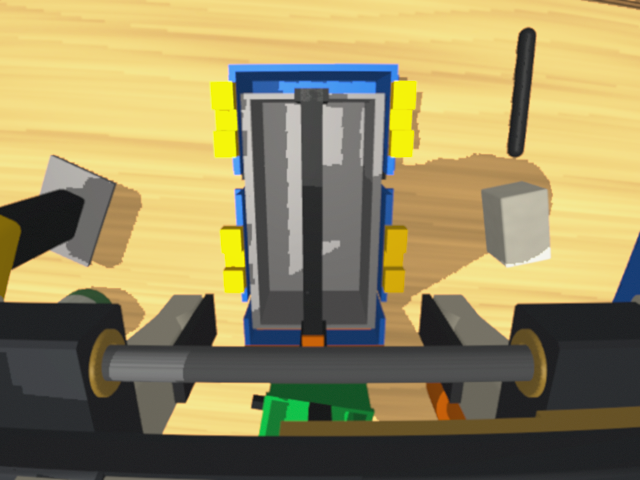

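The wrist view shows the grey tote below, with its bar at image (312,95–345) and its orange patch at the near end. The bar measures (577, 204) at 4.85°, so I'll shift 4 mm in y and go down.

Request:
move_arm(rows="0 0 -0.2 0 -0.004 0.03 0.0876; 0 0 0 0 0 0.04 0.0876; 0 0 0 0 0 0.04 0.0876; 0 0 0 0 0 0.02 0.0876; 0 0 0 0 0 0.01 0.0876; 0 0 0 0 0 0 0.0876")

```text
t: 2.65
eef_pos: [0.5755, 0.2074, 0.1243]
ee_rot: [3.141, 0.001, 0.09]
force: [1.2, 0.3, 1.5]
width: 0.0873
gripper_force: 0.0
```

Request:
move_arm(rows="0 0 0 0 0 0 0.0; 0 0 0 0 0 0 0.0; 0 0 0 0 0 0 0.0; 0 0 0 0 0 0 0.0;  0 0 0 0 0 0 0.0; 0 0 0 0 0 0 0.0", squeeze=35)

```text
t: 3.4
eef_pos: [0.5758, 0.2069, 0.1246]
ee_rot: [3.142, 0.0, 0.089]
force: [0.7, 0.2, -0.1]
width: 0.033
gripper_force: 0.0
```

Request:
move_arm(rows="0 0 0.2 0 0.003 0 0.03; 0 0 0 0 0 0 0.0; 0 0 0 0 0 0 0.0; 0 0 0 0 0 0 0.0;  0 0 0 0 0 0 0.0; 0 0 0 0 0 0 0.0")

```text
t: 4.15
eef_pos: [0.5761, 0.2037, 0.1245]
ee_rot: [3.141, 0.0, 0.085]
force: [0.5, -2.3, -0.1]
width: 0.0136
gripper_force: 35.0
```

Request:
move_arm(rows="0 0 0 0 0 -0.005 0; 0 0 0 0 0 -0.01 0; 0 0 0 0 0 -0.015 0; 0 0 0 0 0 -0.02 0; 0 0 0 0 0 -0.025 0; 0 0 0 0 0 -0.025 0; 0 0 0 0 0 -0.025 0; 0 0 0 0 0 -0.02 0")

```text
t: 5.15
eef_pos: [0.5762, 0.204, 0.2719]
ee_rot: [-3.141, -0.002, 0.085]
force: [-0.3, -0.9, -4.5]
width: 0.0139
gripper_force: 35.0
```

Request:
move_arm(rows="0 0 0 0 0 -0.01 0; 0 0 0 0 0 0 0; 0 0 0 0 0 0 0; 0 0 0 0 0 0 0")

```text
t: 5.65
eef_pos: [0.5757, 0.2037, 0.2786]
ee_rot: [3.141, 0.002, 0.085]
force: [-0.6, -0.9, -4.4]
width: 0.0136
gripper_force: 35.0
```

Request:
move_arm(rows="0 0 0 0 0.02 0 0; 0 0 0 0 0.04 0 0; 0 0 0 0 0.04 0 0; 0 0 0 0 0.04 0 0; 0 0 0 0 0.04 0 0; 0 0 0 0 0.02 0 0; 0 0 3 0 0 0 0; 0 0 7 0 0 0 0")

```text
t: 6.65
eef_pos: [0.593, 0.0039, 0.2793]
ee_rot: [3.141, 0.0, -0.093]
force: [0.7, 0.4, -4.7]
width: 0.0137
gripper_force: 35.0
```

Request:
move_arm(rows="0 0 10 0 0 0 0; 0 0 10 0 0 0 0; 0 0 10 0 0 0 0; 0 0 10 0 0 0 0; 0 0 10 0 0 0 0; 0 0 10 0 0 0 0; 0 0 10 0 0 0 0; 0 0 10 0 0 0 0")

```text
t: 7.65
eef_pos: [0.593, 0.0045, 0.2792]
ee_rot: [3.141, -0.0, -1.491]
force: [-0.2, -0.2, -4.4]
width: 0.0137
gripper_force: 35.0
```

Request:
move_arm(rows="0 0 10 0 0 0 0; 0 0 10 0 0 0 0; 0 0 10 0 0 0 0; 0 0 10 0 0 0 0; 0 0 10 0 0 0 0; 0 0 10 0 0 0 0; 0 0 10 0 0 0 0; 0 0 10 0 0 0 0")

```text
t: 8.65
eef_pos: [0.593, 0.0045, 0.2792]
ee_rot: [3.142, -0.001, -2.887]
force: [-0.8, -0.2, -4.6]
width: 0.0133
gripper_force: 35.0
```

Request:
move_arm(rows="0 0 10 0 0 0 0; 0 0 6 0 0 0 0; 0 0 3.3 0 0 0 0; 0 0 0 0 0 0 0; 0 0 0 0 0 0 0; 0 0 0 0 0 0 0")

```text
t: 9.4
eef_pos: [0.5931, 0.0046, 0.2795]
ee_rot: [-3.142, -0.0, 3.065]
force: [-0.2, -0.1, -4.4]
width: 0.0135
gripper_force: 35.0
```

Request:
move_arm(rows="0 0 0 0.003 -0.0228 0 0; 0 0 0 0.005 -0.04 0 0; 0 0 0 0.005 -0.04 0 0; 0 0 0 0.005 -0.04 0 0; 0 0 0 0.005 -0.04 0 0; 0 0 0 0.005 -0.03 0.01 0; 0 0 0 0 -0.01 0.02 0; 0 0 0 0 0 0 0")

```text
t: 10.4
eef_pos: [0.5464, -0.2164, 0.248]
ee_rot: [3.141, -0.004, 3.063]
force: [-0.0, -0.7, -5.0]
width: 0.0138
gripper_force: 35.0
```

```bash
python3 - <<'E'
from h import *
s,im,D,C=wristcloud(); cv2.imwrite("pics/w2.png",im); np.savez("w2.npz",im=im,D=D,C=C); print(s["eef_pos"],s["ee_rot"])
im,D=arm.grab_frame("top");np.savez("top1.npz",im=im,D=D); C=cloud("top",D)
cv2.imwrite("pics/t2.png",cv2.resize(im[130:290,320:460],None,fx=3.5,fy=3.5))
im,D=arm.grab_frame("side");cv2.imwrite("pics/s2.png",im)
E
```

```text
[ 0.54642234 -0.21641053  0.24804985] [ 3.14128717 -0.00351992  3.06284808]
```

View pics/w2.png

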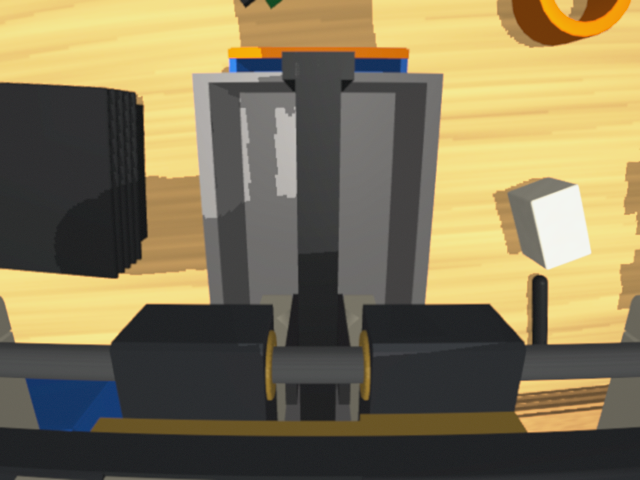

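The wrist view shows the held caddy with its plain end over the orange band of the loaded tote at (320,52), so the orange end is at the far end as required. Next I'll measure the caddy's rim relative to the tool.

```bash
python3 - <<'E'
from h import *
z=np.load("w2.npz"); C=z["C"];D=z["D"];im=z["im"]; Z=C[...,2]
s=arm.get_state(); print(s["eef_pos"],s["ee_rot"])
yaw=-.0785; ex=np.array([np.cos(yaw),np.sin(yaw)]); ey=np.array([-ex[1],ex[0]])
o=np.array([.5464,-.2164])
loc=(C[...,:2]-o)@np.c_[ex,ey]*1000
m=(D>0)&(Z>.19)&(Z<.225); m[300:]=0
print("hist z",np.histogram(Z[m],bins=7,range=(.19,.225))[0])
L=loc[m]; print("rim far x min pct",np.percentile(L[:,0],[0.2,1,5]),"y",np.percentile(L[:,1],[.5,2,98,99.5]))
for r in (100,150,200,250):
    mm=m[r]; print(r,loc[r][mm][:,0].mean(), loc[r][mm][:,1].min(),loc[r][mm][:,1].max(),Z[r][mm].mean())
# loaded band
mb=(D>0)&(Z>.08)&(Z<.1)&(im[...,2]>180)&(im[...,0]<80); mb[100:]=0
print("band",mb.sum(),np.percentile(loc[mb],[1,50,99],axis=0).round(1),np.median(Z[mb]))
# top view: held bar/rim, saddles
z=np.load("top1.npz");C=cloud("top",z["D"]);im=z["im"];D=z["D"];Z=C[...,2];H=cv2.cvtColor(im,cv2.COLOR_BGR2HSV)
loc=(C[...,:2]-o)@np.c_[ex,ey]*1000
near=(abs(loc[...,0])<170)&(abs(loc[...,1])<120)&(D>0)
org=near&(H[...,0]<14)&(H[...,1]>150)&(Z>.15)
print("orange hi",org.sum(),np.percentile(loc[org],[1,50,99],axis=0).round(1),np.median(Z[org]))
yel=near&(H[...,0]>20)&(H[...,0]<35)&(H[...,1]>150)&(Z>.08)&(Z<.115)
k,LL,S,ce=cv2.connectedComponentsWithStats(yel.astype(np.uint8))
for i in range(1,k):
    if S[i,4]>8: print("yel",ce[i].round(),S[i,4],np.percentile(loc[LL==i],[2,50,98],axis=0).round(1).tolist())
blk=near&(H[...,2]<60)&(Z>.12)&(Z<.145)
print("black feet?",blk.sum())
# sanity from first frame: loaded band ends / rim extents in loaded axes about (548.1,-215.5)
z=np.load("top0.npz");C=cloud("top",z["D"]);im=z["im"];D=z["D"];Z=C[...,2]
loc=(C[...,:2]-[.5481,-.2155])@np.c_[ex,ey]*1000
m=(D>0)&(abs(loc[...,0])<150)&(abs(loc[...,1])<57)&(Z>.08)&(Z<.1)&(abs(loc[...,0])>90)
a=loc[m][:,0]; print("rim ends", np.percentile(a[a<0],[2,50,98]),np.percentile(a[a>0],[2,50,98]))
E
```

```text
[ 0.54847257 -0.21535517  0.25049213] [-3.14127428e+00  1.07616002e-03  3.06505374e+00]
hist z [1100 1166 1209 8861   40    7    5]
rim far x min pct [-98.54383256 -98.3164644  -97.13523245] y [-54.51018328 -54.0597289   54.79090914  55.25639552]
100 -87.11923610654199 -54.14915879735756 55.14645726673609 0.20479356429481385
150 -64.89930554280643 -54.262917968845414 54.907408048164164 0.20502749315102722
200 -41.347567492386624 -53.850230180614616 55.40002891809996 0.20499988316811554
250 -16.06275268260547 -54.51025906686516 55.01630617128622 0.20465123186532663
band 1379 [[-129.   -60.7]
 [-124.8   -0.5]
 [-120.7   62.7]] 0.09240386002313711
orange hi 2 [[92.6  6.9]
 [93.3  7.8]
 [94.   8.8]] 0.26858051870970606
black feet? 26
rim ends [-131.3792494  -127.58000156 -122.72023678] [104.33384723 108.02955933 112.30541753]
```

View pics/t2.png

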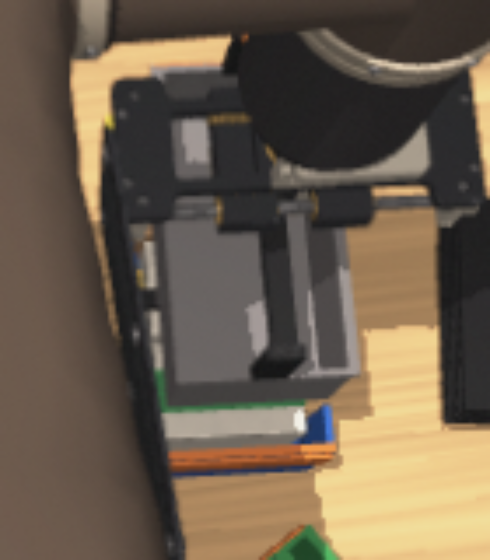

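View pics/s2.png

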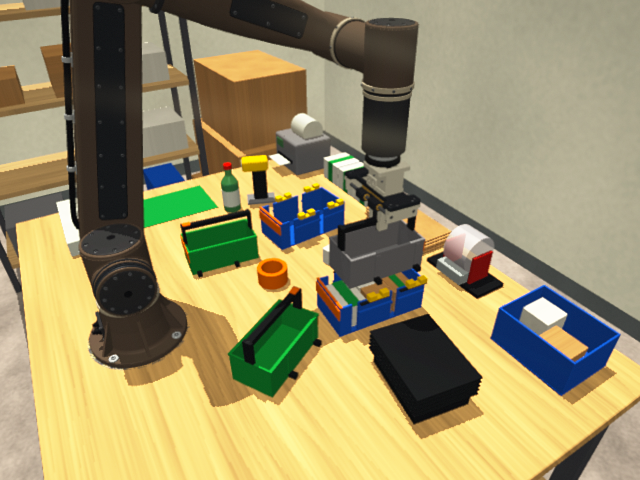

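The side view shows the caddy level and held above the loaded tote, with the empty tote undisturbed. The top crop shows the caddy aligned over it. From the rim ends, the saddle set is about 9 mm to +x, which is inside its range. I'll lower gently now.

Request:
move_arm(rows="0 0 0 0 0 0.008 0; 0 0 0 0 0 0.008 0; 0 0 0 0 0 0.006 0; 0 0 0 0 0 0.002 0; 0 0 0 0 0 0 0; 0 0 0 0 0 0 0")

```text
t: 11.3
eef_pos: [0.5483, -0.2154, 0.2258]
ee_rot: [-3.141, 0.0, 3.065]
force: [0.1, -0.7, -4.4]
width: 0.0138
gripper_force: 35.0
```

Request:
move_arm(rows="0 0 0 0 0 0.001 0; 0 0 0 0 0 0.001 0; 0 0 0 0 0 0.001 0; 0 0 0 0 0 0 0; 0 0 0 0 0 0 0")

```text
t: 11.92
eef_pos: [0.5481, -0.2154, 0.2226]
ee_rot: [-3.142, -0.0, 3.065]
force: [0.1, 0.1, -5.1]
width: 0.0135
gripper_force: 35.0
```

Request:
move_arm(rows="0 0 0 0 0 0.001 0; 0 0 0 0 0 0 0; 0 0 0 0 0 0 0")

```text
t: 12.3
eef_pos: [0.5481, -0.2154, 0.2215]
ee_rot: [-3.142, -0.0, 3.065]
force: [-0.8, -0.5, -6.3]
width: 0.014
gripper_force: 35.0
```

Request:
move_arm(rows="0 0 0 0 0 0.001 0; 0 0 0 0 0 0 0; 0 0 0 0 0 0 0")

```text
t: 12.68
eef_pos: [0.5481, -0.2154, 0.2206]
ee_rot: [-3.142, -0.0, 3.065]
force: [0.2, -0.8, -5.6]
width: 0.0137
gripper_force: 35.0
```

Request:
move_arm(rows="0 0 0 0 0 0.001 0; 0 0 0 0 0 0.001 0; 0 0 0 0 0 0 0; 0 0 0 0 0 0 0")

```text
t: 13.18
eef_pos: [0.5481, -0.2154, 0.2186]
ee_rot: [-3.142, -0.0, 3.065]
force: [-0.1, -0.0, -4.8]
width: 0.0138
gripper_force: 35.0
```

Request:
move_arm(rows="0 0 0 0 0 0.001 0; 0 0 0 0 0 0.001 0; 0 0 0 0 0 0 0; 0 0 0 0 0 0 0")

```text
t: 13.68
eef_pos: [0.5481, -0.2154, 0.2166]
ee_rot: [-3.142, 0.0, 3.065]
force: [-0.3, 0.2, -4.8]
width: 0.0137
gripper_force: 35.0
```

The underside is 7 mm below the saddle tops with no contact force, so the feet are in the pockets. I'll continue down to the pocket floor.

Request:
move_arm(rows="0 0 0 0 0 0.001 0; 0 0 0 0 0 0.001 0; 0 0 0 0 0 0.001 0; 0 0 0 0 0 0 0; 0 0 0 0 0 0 0")

```text
t: 14.3
eef_pos: [0.5481, -0.2154, 0.2136]
ee_rot: [3.142, 0.0, 3.065]
force: [-1.0, 0.3, -5.3]
width: 0.0139
gripper_force: 35.0
```

Request:
move_arm(rows="0 0 0 0 0 0.001 0; 0 0 0 0 0 0 0; 0 0 0 0 0 0 0")

```text
t: 14.68
eef_pos: [0.5482, -0.2154, 0.2128]
ee_rot: [-3.141, 0.0, 3.065]
force: [-1.8, 0.6, -1.9]
width: 0.0134
gripper_force: 35.0
```

Request:
move_arm(rows="0 0 0 0 0 0.0007 0; 0 0 0 0 0 0 0; 0 0 0 0 0 0 0; 0 0 0 0 0 0 0")

```text
t: 15.18
eef_pos: [0.5482, -0.2154, 0.2121]
ee_rot: [-3.141, 0.0, 3.065]
force: [-0.9, -0.1, 0.4]
width: 0.0136
gripper_force: 35.0
```

```bash
python3 - <<'E'
from h import *
im,D=arm.grab_frame("side"); cv2.imwrite("pics/s3.png",cv2.resize(im[190:350,290:450],None,fx=3.7,fy=3.7,interpolation=cv2.INTER_CUBIC))
E
```

```text
(no output)
```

View pics/s3.png

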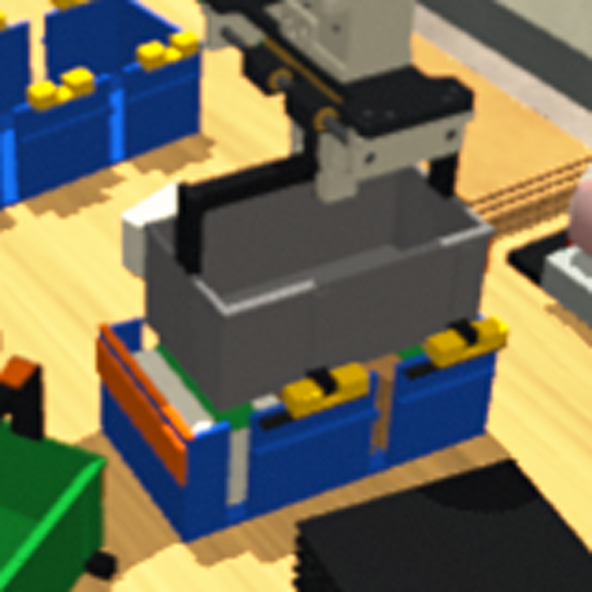

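The picture shows both visible black feet down in the saddle pockets, at (323,382) and (465,332). The wrist force is about 0, so the saddles carry the weight. Releasing.

Request:
move_arm(rows="0 0 0 0 0 0 0.02; 0 0 0 0 0 0 0.03; 0 0 0 0 0 0 0.05; 0 0 0 0 0 0 0.06; 0 0 0 0 0 0 0.06; 0 0 0 0 0 0 0.06")

```text
t: 15.98
eef_pos: [0.5481, -0.2154, 0.2119]
ee_rot: [-3.142, -0.0, 3.065]
force: [-0.3, -0.0, -0.3]
width: 0.0592
gripper_force: 0.0
```

Request:
move_arm(rows="0 0 0 0 0 -0.005 0.06; 0 0 0 0 0 -0.015 0.06; 0 0 0 0 0 -0.03 0.06; 0 0 0 0 0 -0.03 0.06; 0 0 0 0 0 -0.02 0.06; 0 0 0 0 0 -0.01 0.06; 0 0 0 0 0 0 0.06; 0 0 0 0 0 0 0.06")

```text
t: 16.98
eef_pos: [0.5477, -0.2152, 0.321]
ee_rot: [3.141, -0.001, 3.065]
force: [0.4, -0.5, -0.7]
width: 0.0597
gripper_force: 0.0
```

```bash
python3 - <<'E'
from h import *
s,im,D,C=wristcloud(); Z=C[...,2]; print(s["eef_pos"],s["force"])
near=(D>0)&(np.hypot(C[...,0]-.548,C[...,1]+.215)<.13)
b=near&(Z>.215)&(Z<.245); P=C[b]; print("bar",len(P),np.median(P[:,2]),P[:,2].std(),cv2.minAreaRect((P[:,:2]*1000).astype(np.float32)))
r=near&(Z>.165)&(Z<.185); r[300:]=0; P=C[r]; A=np.c_[P[:,:2],np.ones(len(P))]; print("rim z",np.median(P[:,2]),np.linalg.lstsq(A,P[:,2],rcond=None)[0][:2])
im,D=arm.grab_frame("side"); cv2.imwrite("pics/s4.png",im)
E
```

```text
[ 0.5477025  -0.21522313  0.32096517] [ 0.38939712 -0.51751965 -0.72570966]
bar 6471 0.22924574025689978 0.0009011847658208868 ((549.81298828125, -214.97940063476562), (22.05542755126953, 200.1693115234375), 85.51773834228516)
rim z 0.17212531969511302 [-0.00080088  0.0004002 ]
```

View pics/s4.png

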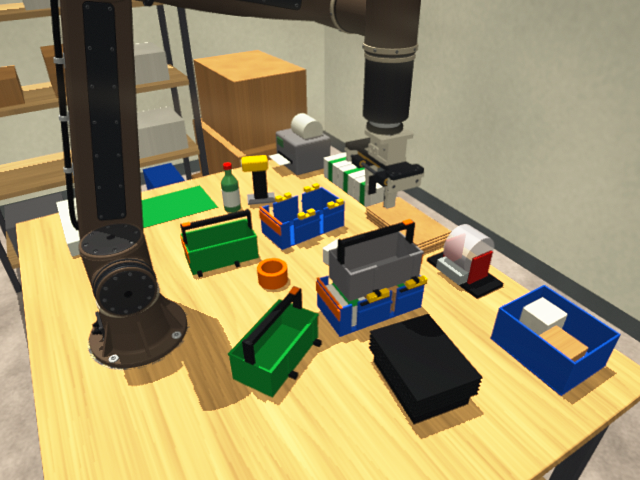

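The caddy is seated level: bar top at 229 mm and rim at 172 mm, which puts the underside at about 92 mm. The gripper is clear and nothing else has moved.

```bash
python3 -c "
from station import arm
print(arm.job_done())"
```

```text
the job is handed in; nothing more can be done
None
```

The grey tote is stacked on the packed tote, turned half round, with its feet in the saddle pockets and released. I handed the job in at about 17 s, but no verdict came back.

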